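# Present the prize-draw ball at the book stall

## Robot

A 7-joint arm with a two-finger parallel gripper is mounted at the origin on the work surface. World frame = base frame: x ahead of the robot, y to its left, z up, the work surface at z = 0. Lengths are in m, angles in rad, forces in N, time in s.
With the tool pointing down it reaches from about 0.425 to 0.875 m from the base axis. Payload 4.7 kg.
Tool frame: the origin (TCP) lies midway between the tips of the shut fingers; the grasp point (between the pads) lies r.grip_point_offset behind it (r.grip_point_offset is the distance from the TCP to the grasp point, in m); z points along the fingers, y is the direction in which the jaws open and shut (so a half turn about z gives the same grasp; the last joint's range is limited). The gripper opens to 87 mm and grips with 3 to 60 N. Pads are 19 mm wide; open, the fingers measure 117 mm over their backs; the gripper's body (75 mm by 190 mm) begins 51 mm behind the grasp point.
Start: joints at [1.225, 0.321, -0.07, 1.45, 0.023, 1.371, -0.057], TCP at [0.229, -0.608, 0.186] pointing down, gripper open.
Joint ranges: [-2.86, 2.86], [-0.3, 2.09], [-1.38, 1.24], [0.06, 2.45], [-1.56, 4.7], [0.09, 2.05], [-2.69, 2.69]. Speed limits (rad/s): [2.57, 2.57, 3.14, 3.14, 3.14, 3.14, 3.14].

## Interface

Orientations are given as a unit quaternion [w, x, y, z].
In Python, from bench import r, cams, workorder gives the robot as it stands.
- The arm moves only by the tool step_arm, never from a script. Its argument "steps" is a list of rows, each an object with "grip": the opening, from -1 (shut) to 1 (fully open); "dp": the shift along the world's x, y, z in cm, a list of three; "delta_rot": the turn, a rotation vector about the world's x, y, z in degrees, a list of three. In form: [{"grip": grip, "dp": [tx, ty, tz], "delta_rot": [rx, ry, rz]}, ...]. A call has 1 to 20 rows; each row shifts and turns the commanded pose from where the row before left it; what a row does not reach is not made up. A row lasts 1/12 s, in which the tool goes at most 41.7 mm and 7.16 degrees, less where a joint would pass 70% of its speed; a pose out of reach is approached as far as the arm can. A call is refused whole if a number of a shift passes 4.17 or a number of a turn 7.16, either way. A call with a gripper value outside its range is refused whole. The fingers move at their own pace and stop on an object; "newtons" is the grip in N (left out, the last holds). Time passes only in rows, so rows that do not move let the fingers close. It gives the time, the measured TCP pose, the force and the opening at its end, in the units of the state.
- r.get_obs(): the state, without advancing time (a new reading comes with each control period).
- cams.grab_frame(name): name is "side" or "top" or "wrist"; returns (picture, depth): 400x640x3 uint8, red, green, blue; 400x640 float32, m along the optical axis (not along the pixel's ray), 0 where there is no reading.
- cams.camera_model(name): a dict with "fx", "fy", "cx", "cy" (pixels), "R" (3x3) and "t" (3): a world point X has camera coordinates R X + t. Camera axes: x right, y down, z forward; pixel columns grow to the right and rows downward; lengths in m; the calibration is good to about 2 mm. A picture is of the moment at which its call begins: read the wrist's pose just before it. camera_model takes no time and is no camera call; for the wrist camera it gives the pose at the moment of the call.
- workorder.sign_off(): hands the job in, once; it reports no verdict.
The state is a dict: "time": time; "joints": joint angles; "qd": joint speeds; "joint_torque": joint torques, N m; "eef_pos": TCP position; "tool_rot": TCP orientation; "contact_force": force on the tool from outside, world axes, zero at the start; "wrist_torque": the same for the moment, N m; "grip_width": finger opening in m.
Only numpy, scipy, OpenCV 4.12 (cv2) and the standard library are available. Lean on these libraries where they do the work, as an engineer would, in place of code of your own. Each camera call takes 0.05 s, during which the arm holds its last target. There are 200 camera calls.

## Task

At the charity book stall, free the blue prize-draw dish by turning the yellow clamp knob until its steel tongue is swung right away from the dish, then lift the dish by its overhead wooden handle straight up from its stand, at least 60 mm clear of the seat, and turn it a quarter turn so that its red lip points at the green cup. Keep the dish level with the loose ball resting in the middle all the time, and leave the cups, the books and the token tray where they are. Finish while still holding the dish, still and level, in the air above its stand.

Things in the scene. Friction and masses are not known exactly. Their poses are not given: they have to be found in the camera images.
- stand: Fixed wooden stand, a board 250 x 130 mm and 20 mm high on the table. Origin at table height directly under the seat where the dish stands; the board reaches from 70 mm behind (-x) to 180 mm ahead (+x) of it. +x points from the seat to the clamp knob, whose vertical axis is 140 mm from the origin along +x. The two cups stand to its +y and -y sides.
- clamp_grip (a point): Centre of the yellow bar grip of the clamp knob, on the knob's vertical axis, 67 mm above the table. The bar is 50 mm long (along this point's x), 14 mm thick (y), 34 mm high (from 50 to 84 mm above the table). Below it a black hub 28 mm across, and the steel tongue, 16 mm wide, which points from the axis to this point's -x, 70 mm long, 30 to 36 mm above the table. The point turns with the knob.
- clamp (a joint): Angle of the clamp knob (rad), growing counter-clockwise seen from above. At 0 the tongue points at the dish and lies 4 mm over the dish's steel tab, so that the dish cannot be lifted; starts at 0 to 0.25. From about 1.2 the tongue is clear of the dish; stop at 1.6. Light friction (0.05 N m), no spring: it stays where it is left.
- dish_handle (a point): Centre of the dish's overhead handle, a straight wooden bar 14 mm thick (dish x), 142 mm long (dish y), 18 mm high, 114 mm above the dish's underside (134 mm above the table at the start), straight above the dish's middle and centre of mass. Two upright legs at its ends join it to the rim. Axes are those of the dish: z up, -x towards the red lip. The bar's underside is 55 mm above the ball. Dish 0.2 to 0.35 kg.
- dish_well (a point): Middle of the inner floor of the blue round dish, 14 mm above its underside, same axes as the dish. The dish is 136 mm across at the rim and 28 mm high; its floor is flat only in the middle, then rises at about 10 degrees, then 27 degrees to the rim. At the start it stands on the stand's seat, its foot (70 mm across) loosely held by low wooden blocks 8 mm high, its lip pointing away from the knob and its 30 mm wide steel tab pointing to the knob under the tongue.
- dish_lip (a point): Outer end of the red lip on the dish's rim, 97 mm from the dish's middle towards dish -x, 29 mm above its underside.
- ball_center (a point): Centre of the loose yellow ball, 36 mm in diameter, 20 to 45 g, resting in the middle of the dish.
- green_cup: Green cup, 68 mm across, 75 mm high, standing loose on the table 185 mm from the stand's origin on its +y or its -y side (it changes). Origin at the centre of its underside.
- orange_cup: Orange cup of the same size, on the opposite side of the stand. Leave alone.
- book_stack: Stack of three books, about 125 x 190 mm, 82 mm high, lying on the table to one side. Origin under its centre. Leave alone.
- token_tray: Open grey plastic tray 140 x 180 mm, 50 mm high, on the table on the other side. Origin under its centre. Leave alone.
Not all that is in view belongs to the job. Of the things that look like the green_cup, the smallest one is meant.

How it is judged:
On the way, in this order (a step that is already met when the one before it is completed fails the run):
1. the clamp knob is turned until its tongue is clear, the dish still on its seat (value of joint clamp above 1.15 rad and z of dish_well in the frame of stand below 0.045 m), for 0.2 s.
2. the dish is lifted level off its seat in the fingers, over its stand, ball in the middle (z of dish_well in the frame of stand above 0.06 m and angle between dish_well's own z axis and vertical below 0.12 rad and contact force between the fingers and dish above 0.5 N and distance between ball_center and dish_well below 0.03 m), for 0.2 s.
At the end, for the whole second after the job is handed in: Fingers hold the dish still, 55 mm or more above the seat and within 40 mm of straight over it, level within 5 degrees, a quarter turn (within 11 degrees) from the stand's direction, lip on the green cup's side, ball within 15 mm of the middle, clamp still clear (over 1.1 rad) (z of dish_well in the frame of stand above 0.089 m and horizontal distance between dish_well and stand below 0.04 m and angle between dish_well's own z axis and vertical below 0.09 rad and angle between the x axis of dish_well and the x axis of stand, either way round above 1.37 rad and horizontal distance between dish_lip and green_cup below 0.15 m and horizontal distance between ball_center and dish_well below 0.015 m and distance between ball_center and dish_well below 0.025 m and contact force between the fingers and dish above 0.5 N and value of joint clamp above 1.1 rad and linear speed of dish below 0.03 m/s and angular speed of dish below 0.2 rad/s); the arm keeps its last pose, push and grip.
It fails at once if the ball strays more than about 30 mm from the middle of the dish (distance between ball_center and dish_well above 0.036 m).
It fails at once if the dish is tilted more than about 11 degrees (angle between dish_well's own z axis and vertical above 0.2 rad).
It fails at once if a cup is knocked or moved by more than 30 mm (distance of any of green_cup, orange_cup from where it was at the start of the episode above 0.03 m).
It fails at once if the books or the token tray are moved by more than 30 mm (distance of any of book_stack, token_tray from where it was at the start of the episode above 0.03 m).
It also fails if it takes over 51 s, if anything falls off the work surface, if the arm or the gripper's body presses on something with over 40 N, if the wrist force passes 120 N, or if a joint passes its speed limit or range.

## Working session

There is one attempt and no reset: what is moved stays moved. The work goes in short steps, Python scripts to look and compute and a tool call to move; the robot and the scene stay as the last step left them, time stands still between calls to the robot, and variables do not carry over. Pictures are saved under pics/ and viewed, about 8 in all and at most 12, crops included, and the job is handed in when it is done.

Besides the shell and the picture viewer there is one more tool, called after "Request:" by a JSON object that holds its "name" and its "arguments". step_arm: Moves the arm, as the interface text tells. Its arguments: {"type":"object","properties":{"steps":{"type":"array"},"newtons":{"type":"number"}},"required":["steps"]}

```bash
mkdir -p pics; cat > h.py <<'E'
import numpy as np,cv2
from bench import r,cams,workorder
def snap(n,f=None):
    m=cams.camera_model(n); p,d=cams.grab_frame(n)
    np.savez(f'pics/{f or n}.npz',p=p,d=d,**{k:np.array(v) for k,v in m.items()})
    cv2.imwrite(f'pics/{f or n}.png',p[:,:,::-1])
def load(f): return np.load(f'pics/{f}.npz')
def w(D,u,v,z=None):
    "pixel->world by depth, or on plane z"
    ray=np.array([(u-D['cx'])/D['fx'],(v-D['cy'])/D['fy'],1.]); R,t=D['R'],D['t']
    if z is None: return R.T@(ray*D['d'][int(v),int(u)]-t)
    c=-R.T@t; k=R.T@ray; return c+k*(z-c[2])/k[2]
def pix(D,X):
    c=D['R']@np.array(X)+D['t']; return c[:2]/c[2]*[D['fx'],D['fy']]+[D['cx'],D['cy']]
E
python3 - <<'E'
from h import *
snap('top','top0');snap('side','side0')
print(r.get_obs(),r.grip_point_offset)
E
```

```text
{'time': 0.1, 'joints': array([ 1.22512245,  0.32175366, -0.07006927,  1.45153325,  0.02262342,
        1.37080858, -0.05687008]), 'qd': array([ 0.0003661 , -0.0006369 ,  0.00047446, -0.00331898, -0.00190961,
       -0.00038537,  0.00036669]), 'joint_torque': array([-2.37652084e-04, -4.92572987e+01, -4.05902071e-01, -3.13401997e+01,
       -6.41928334e-02,  3.95245990e-02,  7.87042632e-05]), 'eef_pos': array([ 0.22857954, -0.60789226,  0.18467764]), 'tool_rot': array([-8.31546908e-04,  9.83859330e-01,  1.78941563e-01, -2.12461949e-04]), 'contact_force': array([-0.06253781, -1.17109729,  0.74443667]), 'wrist_torque': array([-0.00126482, -0.038667  ,  0.00725098]), 'grip_width': 0.08659763252943656} 0.0187
```

View pics/top0.png

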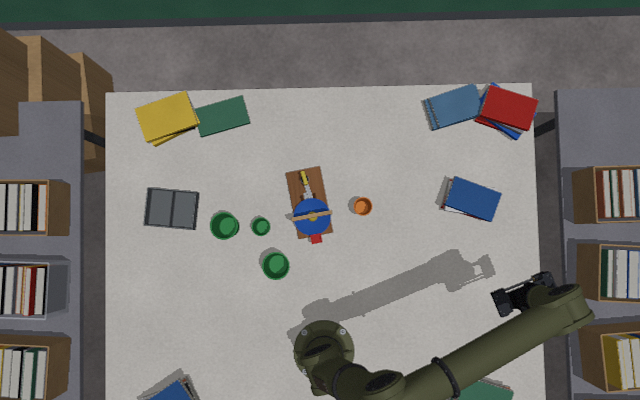

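View pics/side0.png

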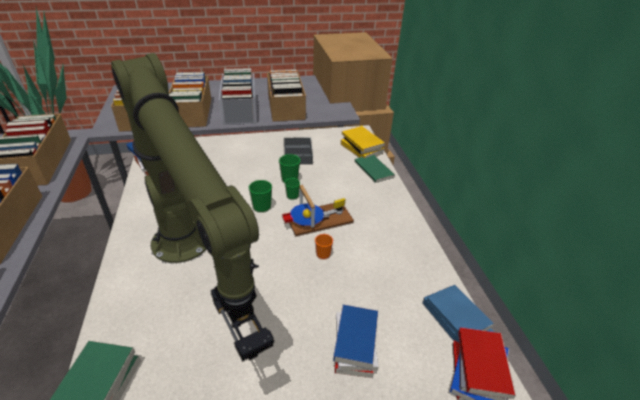

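The top view has three green cups: (225,225), (276,265) and (261,227). The last is the smallest and stands beside the stand, opposite the orange cup at (362,206), so I choose it. The dish is at (312,216), the knob at (304,177) and the lip at (316,239). I'll check this in a close crop.

```bash
python3 - <<'E'
from h import *
D=load('top0'); p=D['p'][155:285,200:385,::-1]
cv2.imwrite('pics/crop0.png',cv2.resize(p,None,fx=4,fy=4,interpolation=cv2.INTER_CUBIC))
print(D['fx'],D['R'],-D['R'].T@D['t'])
for n,u,v,z in [('green',261,227,.075),('gA',225,225,.1),('gB',276,265,.1),('orange',362,206,.075),('knob',304,177,.084),('dish',312,216,.143),('lip',316,239,.049)]:
    print(n,w(D,u,v,z).round(3),w(D,u,v).round(3))
E
```

```text
499.7853123476338 [[-0.02110489 -0.99975298 -0.00696873]
 [-0.99854969  0.02142377 -0.04939173]
 [ 0.04952883  0.00591622 -0.99875517]] [0.41527704 0.01054453 1.84646024]
green [0.449 0.214 0.075] [0.451 0.222 0.004]
gA [0.459 0.337 0.1  ] [0.461 0.355 0.004]
gB [0.315 0.161 0.1  ] [0.31  0.169 0.01 ]
orange [ 0.516 -0.146  0.075] [ 0.52  -0.152  0.006]
knob [0.623 0.058 0.084] [0.624 0.058 0.077]
dish [0.482 0.032 0.143] [0.482 0.032 0.15 ]
lip [0.403 0.02  0.049] [0.403 0.02  0.054]
```

View pics/crop0.png

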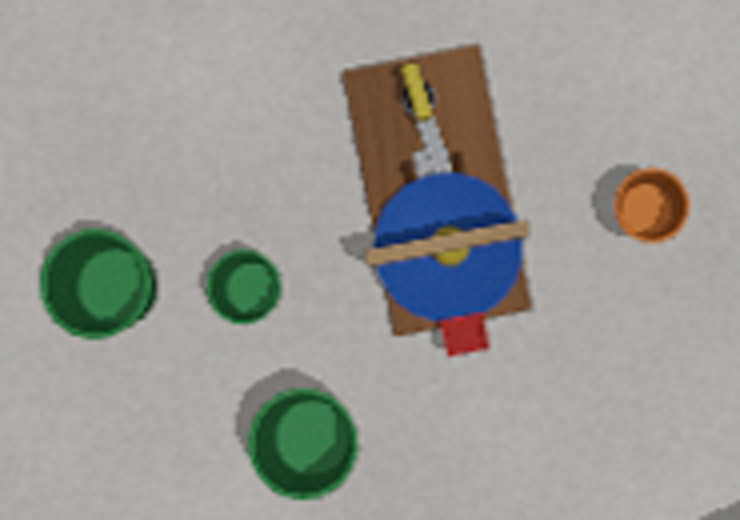

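The crop agrees: the small green cup is at crop (242,286), with the bigger ones at (98,283) and (302,443). The knob bar runs from (410,66) to (424,118), the handle from (368,257) to (527,229), and the board corners are at (343,71), (480,44), (532,310) and (394,335).

```bash
python3 - <<'E'
from h import *
D=load('top0')
c=lambda x,y,z:w(D,200+(x+.5)/4-.5,155+(y+.5)/4-.5,z)
C=[c(*q,.02) for q in [(343,71),(480,44),(532,310),(394,335)]]
print('corners',np.round(C,3))
f=(C[0]+C[1])/2;b=(C[2]+C[3])/2;x=(f-b)[:2];L=np.linalg.norm(x);x/=L
O=b[:2]+x*.07; print('len',L,'yaw',np.degrees(np.arctan2(x[1],x[0])),'origin',O,'knob',O+.14*x)
h=[c(368,257,.143),c(527,229,.143)];k=[c(410,66,.084),c(424,118,.084)]
a=lambda q:np.degrees(np.arctan2(*(q[0]-q[1])[[1,0]]))
print('handle',(h[0]+h[1])/2,a(h)-90,np.linalg.norm(h[0]-h[1]));print('knob',(k[0]+k[1])/2,a(k),np.linalg.norm(k[0]-k[1]))
print('green',c(242,286,.075),'orange',c(651,206,.075))
q=r.get_obs()['tool_rot'];from scipy.spatial.transform import Rotation as T
print(T.from_quat(q[[1,2,3,0]]).as_matrix().round(3))
E
```

```text
corners [[ 0.649  0.128  0.02 ]
 [ 0.671  0.001  0.02 ]
 [ 0.426 -0.041  0.02 ]
 [ 0.406  0.086  0.02 ]]
len 0.2477245289948416 yaw 9.799806756033062 origin [0.48504244 0.03424776] knob [0.62299962 0.05807662]
handle [0.48399107 0.03332371 0.143     ] 8.769869637478564 0.1376806114706521
knob [0.62078339 0.05835538 0.084     ] 13.853474722600325 0.04792293942226539
green [0.45248756 0.21718556 0.075     ] orange [ 0.51571079 -0.14692635  0.075     ]
[[ 0.936  0.352 -0.001]
 [ 0.352 -0.936  0.002]
 [-0.    -0.002 -1.   ]]
```

Request:
{"name": "step_arm", "arguments": {"steps": [{"grip": 1,"dp": [0.7,1.2,1],"delta_rot": [0,0,0]},{"grip": 1,"dp": [1.5,2.6,1],"delta_rot": [0,0,-0.5]},{"grip": 1,"dp": [1.5,2.6,1],"delta_rot": [0,0,-0.5]},{"grip": 1,"dp": [1.5,2.6,1],"delta_rot": [0,0,-0.5]},{"grip": 1,"dp": [1.5,2.6,1],"delta_rot": [0,0,-0.5]},{"grip": 1,"dp": [1.5,2.6,1],"delta_rot": [0,0,-0.5]},{"grip": 1,"dp": [1.5,2.6,1],"delta_rot": [0,0,-0.5]},{"grip": 1,"dp": [1.5,2.6,0],"delta_rot": [0,0,-0.5]},{"grip": 1,"dp": [1.5,2.6,0],"delta_rot": [0,0,-0.5]},{"grip": 1,"dp": [1.5,2.6,0],"delta_rot": [0,0,-0.5]},{"grip": 1,"dp": [1.5,2.6,0],"delta_rot": [0,0,-0.5]},{"grip": 1,"dp": [1.5,2.6,0],"delta_rot": [0,0,-0.5]},{"grip": 1,"dp": [1.5,2.6,0],"delta_rot": [0,0,-0.5]},{"grip": 1,"dp": [1.5,2.6,0],"delta_rot": [0,0,-0.5]},{"grip": 1,"dp": [1.5,2.6,0],"delta_rot": [0,0,-0.5]},{"grip": 1,"dp": [1.5,2.6,0],"delta_rot": [0,0,0]},{"grip": 1,"dp": [1.5,2.6,0],"delta_rot": [0,0,0]},{"grip": 1,"dp": [1.5,2.6,0],"delta_rot": [0,0,0]},{"grip": 1,"dp": [1.5,2.6,0],"delta_rot": [0,0,0]},{"grip": 1,"dp": [1.5,2.6,0],"delta_rot": [0,0,0]}]}}

```text
time: 1.77
eef_pos: [0.5209, -0.0999, 0.2564]
tool_rot: [0.0, 0.993, 0.119, 0.0]
contact_force: [0.7, -0.2, -1.1]
grip_width: 0.087
```

Request:
{"name": "step_arm", "arguments": {"steps": [{"grip": 1,"dp": [1.5,2.6,0],"delta_rot": [0,0,0]},{"grip": 1,"dp": [1.5,2.6,0],"delta_rot": [0,0,0]},{"grip": 1,"dp": [1.5,2.6,0],"delta_rot": [0,0,0]},{"grip": 1,"dp": [1.5,2.6,0],"delta_rot": [0,0,0]},{"grip": 1,"dp": [1.5,2.6,0],"delta_rot": [0,0,0]},{"grip": 1,"dp": [0.8,1.2,0],"delta_rot": [0,0,0]},{"grip": 1,"dp": [0,0,0],"delta_rot": [0,0,0]},{"grip": 1,"dp": [0,0,0],"delta_rot": [0,0,0]},{"grip": 1,"dp": [0,0,0],"delta_rot": [0,0,0]}]}}

```text
time: 2.52
eef_pos: [0.6032, 0.0386, 0.2559]
tool_rot: [0.001, 0.993, 0.118, -0.0]
contact_force: [0.6, 0.9, -0.2]
grip_width: 0.0871
```

```bash
python3 - <<'E'
from h import *
snap('wrist','w1')
o=r.get_obs();print(o['eef_pos'],o['tool_rot'],o['joints'],o['time'])
E
```

```text
[0.60331761 0.03806597 0.25591709] [ 7.33349199e-04  9.93063234e-01  1.17579056e-01 -2.01644309e-04] [ 0.42779417  0.25802579 -0.65472922  1.44079011  0.15788678  1.49593027
 -1.55783333] 2.5667
```

View pics/w1.png

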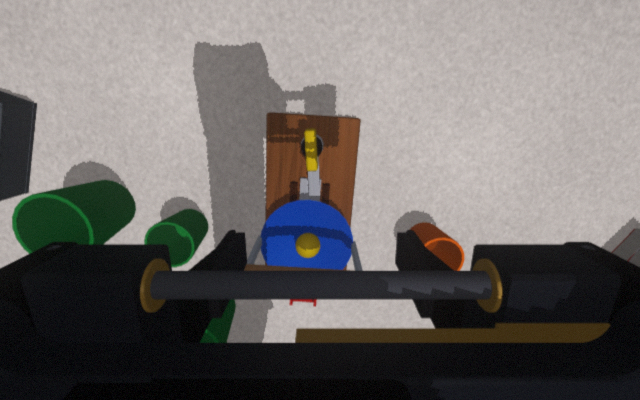

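The wrist view shows the knob bar at about (310,148), with the board, dish and ball (308,245) below it. I'll measure the bar's top face by colour and depth.

```bash
cat >> h.py <<'E'
def cloud(D):
    v,u=np.mgrid[:400,:640]; d=D['d']
    P=np.stack([(u-D['cx'])/D['fx']*d,(v-D['cy'])/D['fy']*d,d],-1)
    return (P-D['t'])@D['R']
E
python3 - <<'E'
from h import *
D=load('w1');X=cloud(D);p=D['p'].astype(int)
m=(p[...,0]>120)&(p[...,1]>100)&(p[...,2]<70)&(np.linalg.norm(X[...,:2]-[.622,.058],axis=-1)<.05)
Y=X[m];print(len(Y),np.percentile(Y[:,2],[5,50,95]))
t=Y[Y[:,2]>.075];print(len(t))
rc=cv2.minAreaRect(t[:,:2].astype(np.float32)*1000);print(rc,t.mean(0))
wd=(X[...,2]>.01)&(X[...,2]<.03)&(p[...,0]>p[...,2]*1.5)&(p[...,0]<150)&(X[...,0]>.5)&(X[...,0]<.75)&(abs(X[...,1]-.05)<.15)
print(cv2.minAreaRect(X[wd][:,:2].astype(np.float32)*1000))
E
```

```text
305 [0.08230117 0.08392376 0.08535019]
302
((625.8906860351562, 56.80155944824219), (48.3008918762207, 13.306821823120117), 18.063573837280273) [0.62552648 0.05641344 0.08385622]
((588.0088500976562, 49.54694366455078), (155.8092498779297, 128.77120971679688), 9.836832046508789)
```

Request:
{"name": "step_arm", "arguments": {"steps": [{"grip": 1,"dp": [1.1,1.0,-1],"delta_rot": [0,0,1]},{"grip": 1,"dp": [1.0,0.9,-2],"delta_rot": [0,0,1]},{"grip": 1,"dp": [0,0,-3],"delta_rot": [0,0,0]},{"grip": 1,"dp": [0,0,-3],"delta_rot": [0,0,0]},{"grip": 1,"dp": [0,0,-3],"delta_rot": [0,0,0]},{"grip": 0.6,"dp": [0,0,-3],"delta_rot": [0,0,0]},{"grip": 0.6,"dp": [0,0,-2],"delta_rot": [0,0,0]},{"grip": 0.6,"dp": [0,0,-2],"delta_rot": [0,0,0]},{"grip": 0.6,"dp": [0,0,-1],"delta_rot": [0,0,0]},{"grip": 0.6,"dp": [0,0,0],"delta_rot": [0,0,0]},{"grip": 0.6,"dp": [0,0,0],"delta_rot": [0,0,0]},{"grip": 0.6,"dp": [0,0,0],"delta_rot": [0,0,0]}], "newtons": 15}}

```text
time: 3.57
eef_pos: [0.626, 0.0582, 0.0574]
tool_rot: [0.0, 0.991, 0.135, 0.001]
contact_force: [-0.2, -0.2, 0.6]
grip_width: 0.0698
```

Request:
{"name": "step_arm", "arguments": {"steps": [{"grip": -1,"dp": [0,0,0],"delta_rot": [0,0,0]},{"grip": -1,"dp": [0,0,0],"delta_rot": [0,0,0]},{"grip": -1,"dp": [0,0,0],"delta_rot": [0,0,0]},{"grip": -1,"dp": [0,0,0],"delta_rot": [0,0,0]},{"grip": -1,"dp": [0,0,0],"delta_rot": [0,0,0]},{"grip": -1,"dp": [0,0,0],"delta_rot": [0,0,0]},{"grip": -1,"dp": [0,0,0],"delta_rot": [0,0,0]},{"grip": -1,"dp": [0,0,0],"delta_rot": [0,0,0]}]}}

```text
time: 4.23
eef_pos: [0.6248, 0.0586, 0.0556]
tool_rot: [0.0, 0.991, 0.136, -0.0]
contact_force: [0.0, 0.1, 0.1]
grip_width: 0.0243
```

Request:
{"name": "step_arm", "arguments": {"steps": [{"grip": -1,"dp": [0,0,0],"delta_rot": [0,0,0]},{"grip": -1,"dp": [0,0,0],"delta_rot": [0,0,0]},{"grip": -1,"dp": [0,0,0],"delta_rot": [0,0,0]},{"grip": -1,"dp": [0,0,0],"delta_rot": [0,0,0]},{"grip": -1,"dp": [0,0,0],"delta_rot": [0,0,0]},{"grip": -1,"dp": [0,0,0],"delta_rot": [0,0,0]}]}}

```text
time: 4.73
eef_pos: [0.6249, 0.0586, 0.0557]
tool_rot: [0.0, 0.991, 0.136, -0.0]
contact_force: [-0.2, -0.1, -0.5]
grip_width: 0.0006
```

Request:
{"name": "step_arm", "arguments": {"steps": [{"grip": -1,"dp": [0,0,0],"delta_rot": [0,0,2]},{"grip": -1,"dp": [0,0,0],"delta_rot": [0,0,4]},{"grip": -1,"dp": [0,0,0],"delta_rot": [0,0,4]},{"grip": -1,"dp": [0,0,0],"delta_rot": [0,0,4]},{"grip": -1,"dp": [0,0,0],"delta_rot": [0,0,4]},{"grip": -1,"dp": [0,0,0],"delta_rot": [0,0,4]},{"grip": -1,"dp": [0,0,0],"delta_rot": [0,0,4]},{"grip": -1,"dp": [0,0,0],"delta_rot": [0,0,4]},{"grip": -1,"dp": [0,0,0],"delta_rot": [0,0,4]},{"grip": -1,"dp": [0,0,0],"delta_rot": [0,0,4]},{"grip": -1,"dp": [0,0,0],"delta_rot": [0,0,4]},{"grip": -1,"dp": [0,0,0],"delta_rot": [0,0,4]},{"grip": -1,"dp": [0,0,0],"delta_rot": [0,0,4]},{"grip": -1,"dp": [0,0,0],"delta_rot": [0,0,4]},{"grip": -1,"dp": [0,0,0],"delta_rot": [0,0,4]},{"grip": -1,"dp": [0,0,0],"delta_rot": [0,0,4]},{"grip": -1,"dp": [0,0,0],"delta_rot": [0,0,4]},{"grip": -1,"dp": [0,0,0],"delta_rot": [0,0,4]},{"grip": -1,"dp": [0,0,0],"delta_rot": [0,0,4]},{"grip": -1,"dp": [0,0,0],"delta_rot": [0,0,2]}]}}

```text
time: 6.4
eef_pos: [0.6249, 0.0584, 0.0556]
tool_rot: [0.0, 0.696, 0.718, 0.0]
contact_force: [-0.3, 0.5, -0.1]
grip_width: 0.0002
```

The fingers shut on nothing, so I missed the bar. I'll look before doing anything else.

```bash
python3 - <<'E'
from h import *
snap('wrist','w2');snap('side','s2');snap('top','t2')
a=load('w2')['p'][:,:,::-1];b=load('s2')['p'][165:265,260:380,::-1];c=load('t2')['p'][150:250,250:370,::-1]
R=lambda q:cv2.resize(q,(400,333),interpolation=cv2.INTER_CUBIC)
a=cv2.resize(a,(400,250))
cv2.imwrite('pics/m2.png',np.vstack([np.hstack([R(b),R(c)]),np.hstack([a,a*0])]))
print(r.get_obs()['eef_pos'])
E
```

```text
[0.62483598 0.05849682 0.05562079]
```

View pics/m2.png

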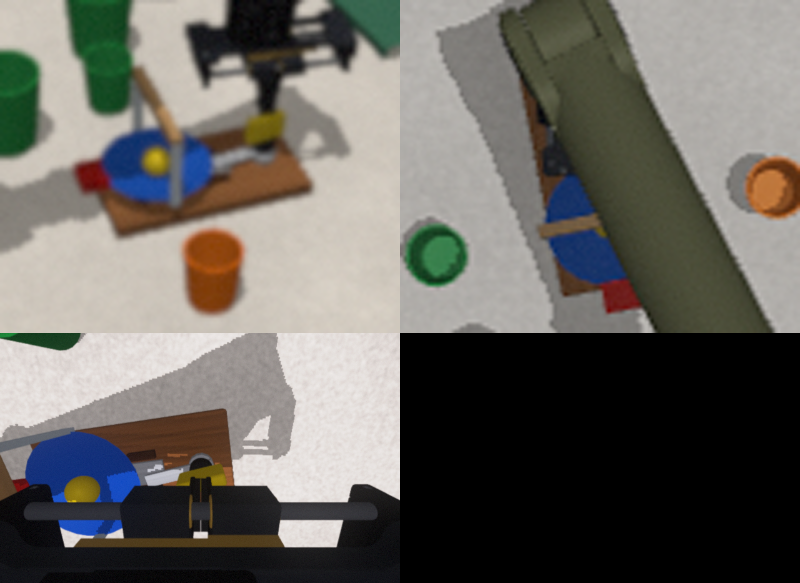

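```bash
python3 - <<'E'
from h import *
for f in ['w2','s2','side0','w1','top0']:
    D=load(f);X=cloud(D);p=D['p'].astype(int)
    m=(p[...,0]>100)&(p[...,1]>80)&(p[...,2]<70)&(np.linalg.norm(X[...,:2]-[.622,.058],axis=-1)<.06)&(X[...,2]>.04)&(X[...,2]<.095)
    Y=X[m];print(f,len(Y),Y.mean(0).round(4),Y.min(0).round(3),Y.max(0).round(3),'cam',(-D['R'].T@D['t']).round(3))
    v,u=np.nonzero(m); print('  px',u.min(),u.max(),v.min(),v.max())
    print('  TCP px',pix(D,[.6248,.0585,.0556]).round(1),'tip+3cm',pix(D,[.6248,.0585,.0856]).round(1))
D=load('s2');b=D['p'][175:235,300:370,::-1]
a=load('w2')['p'][180:360,220:440,::-1]
cv2.imwrite('pics/m3.png',np.hstack([cv2.resize(b,(400,343),interpolation=cv2.INTER_CUBIC),cv2.resize(a,(400,343),interpolation=cv2.INTER_CUBIC)]))
E
```

```text
w2 1510 [0.6289 0.0627 0.0732] [0.601 0.055 0.053] [0.651 0.069 0.086] cam [0.623 0.137 0.255]
  px 282 362 210 243
  TCP px [320.4 223.5] tip+3cm [320.4 241.9]
s2 71 [0.624  0.0507 0.074 ] [0.602 0.04  0.052] [0.648 0.065 0.087] cam [ 0.276 -1.168  1.091]
  px 334 344 198 207
  TCP px [338.4 204.9] tip+3cm [338.8 199.1]
side0 75 [0.6221 0.05   0.0714] [0.6   0.043 0.052] [0.647 0.06  0.087] cam [ 0.276 -1.168  1.091]
  px 333 344 199 208
  TCP px [338.4 204.9] tip+3cm [338.8 199.1]
w1 434 [0.6264 0.0563 0.0836] [0.602 0.044 0.062] [0.65  0.069 0.087] cam [0.681 0.057 0.455]
  px 304 317 130 170
  TCP px [309.3 148. ] tip+3cm [308.5 151.4]
top0 49 [0.6228 0.0581 0.0804] [0.598 0.045 0.053] [0.645 0.068 0.092] cam [0.415 0.011 1.846]
  px 301 308 171 184
  TCP px [304.  177.4] tip+3cm [303.8 176.4]
```

View pics/m3.png

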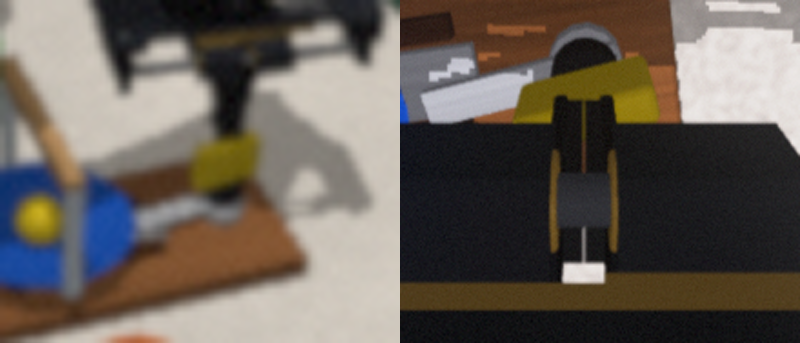

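```bash
python3 - <<'E'
from h import *
D=load('w2');X=cloud(D)
for v in range(222,320,6): print(v,[list(X[v,u].round(3)) for u in (314,318,326,330)])
D=load('s2');X=cloud(D)
for v in range(184,206,2): print(v,[(list(X[v,u].round(3)),list(D['p'][v,u])) for u in (338,340,342)])
E
```

```text
222 [[np.float64(0.62), np.float64(0.062), np.float64(0.063)], [np.float64(0.623), np.float64(0.063), np.float64(0.065)], [np.float64(0.628), np.float64(0.064), np.float64(0.067)], [np.float64(0.631), np.float64(0.065), np.float64(0.069)]]
228 [[np.float64(0.621), np.float64(0.062), np.float64(0.072)], [np.float64(0.623), np.float64(0.062), np.float64(0.073)], [np.float64(0.628), np.float64(0.064), np.float64(0.077)], [np.float64(0.631), np.float64(0.064), np.float64(0.078)]]
234 [[np.float64(0.621), np.float64(0.067), np.float64(0.094)], [np.float64(0.623), np.float64(0.067), np.float64(0.094)], [np.float64(0.628), np.float64(0.068), np.float64(0.094)], [np.float64(0.63), np.float64(0.07), np.float64(0.099)]]
240 [[np.float64(0.621), np.float64(0.068), np.float64(0.103)], [np.float64(0.623), np.float64(0.068), np.float64(0.103)], [np.float64(0.628), np.float64(0.068), np.float64(0.103)], [np.float64(0.63), np.float64(0.07), np.float64(0.107)]]
246 [[np.float64(0.621), np.float64(0.068), np.float64(0.112)], [np.float64(0.623), np.float64(0.068), np.float64(0.111)], [np.float64(0.627)
[... 5804 characters left out ...]
(0.085)], [np.uint8(114), np.uint8(98), np.uint8(15)])]
202 [([np.float64(0.62), np.float64(0.051), np.float64(0.077)], [np.uint8(112), np.uint8(98), np.uint8(17)]), ([np.float64(0.629), np.float64(0.052), np.float64(0.075)], [np.uint8(111), np.uint8(96), np.uint8(19)]), ([np.float64(0.638), np.float64(0.054), np.float64(0.072)], [np.uint8(109), np.uint8(95), np.uint8(15)])]
204 [([np.float64(0.619), np.float64(0.045), np.float64(0.072)], [np.uint8(109), np.uint8(93), np.uint8(17)]), ([np.float64(0.628), np.float64(0.049), np.float64(0.068)], [np.uint8(107), np.uint8(92), np.uint8(16)]), ([np.float64(0.637), np.float64(0.049), np.float64(0.066)], [np.uint8(104), np.uint8(89), np.uint8(12)])]
```

The shut fingertips show at z≈0.088 in both the wrist and side depth images, while the reported TCP is at 0.056. So the tips really sit about 32 mm above the reported TCP, and they closed above the bar. The knob hasn't moved. I'll turn back, open, and go about 32 mm lower.

Request:
{"name": "step_arm", "arguments": {"steps": [{"grip": -1,"dp": [0,0,1.0],"delta_rot": [0,0,0]},{"grip": 0.3,"dp": [0,0,0.5],"delta_rot": [0,0,-4]},{"grip": 0.3,"dp": [0,0,0],"delta_rot": [0,0,-6]},{"grip": 0.3,"dp": [0,0,0],"delta_rot": [0,0,-6]},{"grip": 0.3,"dp": [0,0,0],"delta_rot": [0,0,-6]},{"grip": 0.3,"dp": [0,0,0],"delta_rot": [0,0,-6]},{"grip": 0.3,"dp": [0,0,0],"delta_rot": [0,0,-6]},{"grip": 0.3,"dp": [0,0,0],"delta_rot": [0,0,-6]},{"grip": 0.3,"dp": [0,0,0],"delta_rot": [0,0,-6]},{"grip": 0.3,"dp": [0,0,0],"delta_rot": [0,0,-6]},{"grip": 0.3,"dp": [0,0,0],"delta_rot": [0,0,-6]},{"grip": 0.3,"dp": [0,0,0],"delta_rot": [0,0,-6]},{"grip": 0.3,"dp": [0,0,0],"delta_rot": [0,0,-6]},{"grip": 0.3,"dp": [0,0,0],"delta_rot": [0,0,-6]},{"grip": 0.3,"dp": [0,0,0],"delta_rot": [0,0,0]},{"grip": 0.3,"dp": [0,0,0],"delta_rot": [0,0,0]}]}}

```text
time: 7.88
eef_pos: [0.6251, 0.0588, 0.0715]
tool_rot: [0.0, 0.991, 0.137, 0.0]
contact_force: [-1.1, -0.5, -1.0]
grip_width: 0.0563
```

Request:
{"name": "step_arm", "arguments": {"steps": [{"grip": 0.3,"dp": [0,0,-1],"delta_rot": [0,0,0]},{"grip": 0.3,"dp": [0,0,-1],"delta_rot": [0,0,0]},{"grip": 0.3,"dp": [0,0,-1],"delta_rot": [0,0,0]},{"grip": 0.3,"dp": [0,0,-0.6],"delta_rot": [0,0,0]},{"grip": 0.3,"dp": [0,0,-0.5],"delta_rot": [0,0,0]},{"grip": 0.3,"dp": [0,0,-0.3],"delta_rot": [0,0,0]},{"grip": 0.3,"dp": [0,0,0],"delta_rot": [0,0,0]}]}}

```text
time: 8.47
eef_pos: [0.6242, 0.0586, 0.0256]
tool_rot: [-0.0, 0.991, 0.136, -0.001]
contact_force: [-0.4, 0.3, -0.6]
grip_width: 0.0565
```

Request:
{"name": "step_arm", "arguments": {"steps": [{"grip": -1,"dp": [0,0,0],"delta_rot": [0,0,0]},{"grip": -1,"dp": [0,0,0],"delta_rot": [0,0,0]},{"grip": -1,"dp": [0,0,0],"delta_rot": [0,0,0]},{"grip": -1,"dp": [0,0,0],"delta_rot": [0,0,0]},{"grip": -1,"dp": [0,0,0],"delta_rot": [0,0,0]},{"grip": -1,"dp": [0,0,0],"delta_rot": [0,0,0]},{"grip": -1,"dp": [0,0,0],"delta_rot": [0,0,0]},{"grip": -1,"dp": [0,0,0],"delta_rot": [0,0,0]},{"grip": -1,"dp": [0,0,0],"delta_rot": [0,0,0]},{"grip": -1,"dp": [0,0,0],"delta_rot": [0,0,0]}]}}

```text
time: 9.3
eef_pos: [0.6254, 0.0564, 0.0268]
tool_rot: [0.001, 0.991, 0.135, 0.0]
contact_force: [2.3, -5.3, 0.4]
grip_width: 0.0137
```

The bar is now gripped at 13.7 mm. I'll turn it counter-clockwise by 76°, easing the 2 mm side offset.

Request:
{"name": "step_arm", "arguments": {"steps": [{"grip": -1,"dp": [0,-0.2,0],"delta_rot": [0,0,2]},{"grip": -1,"dp": [0,0,0],"delta_rot": [0,0,4]},{"grip": -1,"dp": [0,0,0],"delta_rot": [0,0,4]},{"grip": -1,"dp": [0,0,0],"delta_rot": [0,0,4]},{"grip": -1,"dp": [0,0,0],"delta_rot": [0,0,4]},{"grip": -1,"dp": [0,0,0],"delta_rot": [0,0,4]},{"grip": -1,"dp": [0,0,0],"delta_rot": [0,0,4]},{"grip": -1,"dp": [0,0,0],"delta_rot": [0,0,4]},{"grip": -1,"dp": [0,0,0],"delta_rot": [0,0,4]},{"grip": -1,"dp": [0,0,0],"delta_rot": [0,0,4]},{"grip": -1,"dp": [0,0,0],"delta_rot": [0,0,4]},{"grip": -1,"dp": [0,0,0],"delta_rot": [0,0,4]},{"grip": -1,"dp": [0,0,0],"delta_rot": [0,0,4]},{"grip": -1,"dp": [0,0,0],"delta_rot": [0,0,4]},{"grip": -1,"dp": [0,0,0],"delta_rot": [0,0,4]},{"grip": -1,"dp": [0,0,0],"delta_rot": [0,0,4]},{"grip": -1,"dp": [0,0,0],"delta_rot": [0,0,4]},{"grip": -1,"dp": [0,0,0],"delta_rot": [0,0,4]},{"grip": -1,"dp": [0,0,0],"delta_rot": [0,0,4]},{"grip": -1,"dp": [0,0,0],"delta_rot": [0,0,2]}]}}

```text
time: 10.97
eef_pos: [0.6257, 0.0563, 0.0268]
tool_rot: [0.0, 0.696, 0.718, 0.001]
contact_force: [2.9, -2.5, -1.2]
grip_width: 0.0135
```

Request:
{"name": "step_arm", "arguments": {"steps": [{"grip": -1,"dp": [0,0,0],"delta_rot": [0,0,0]},{"grip": -1,"dp": [0,0,0],"delta_rot": [0,0,0]},{"grip": -1,"dp": [0,0,0],"delta_rot": [0,0,0]}]}}

```text
time: 11.22
eef_pos: [0.6257, 0.0563, 0.0269]
tool_rot: [0.001, 0.698, 0.717, 0.001]
contact_force: [3.8, -2.6, -1.7]
grip_width: 0.014
```

Turned to about 1.43 rad. Releasing, rising, and moving above the dish handle for a closer look.

Request:
{"name": "step_arm", "arguments": {"steps": [{"grip": 0,"dp": [0,0,0],"delta_rot": [0,0,0]},{"grip": 0,"dp": [0,0,0],"delta_rot": [0,0,0]},{"grip": 0,"dp": [0,0,0],"delta_rot": [0,0,0]},{"grip": 0,"dp": [0,0,0],"delta_rot": [0,0,0]},{"grip": 0,"dp": [0,0,1],"delta_rot": [0,0,0]},{"grip": 0,"dp": [0,0,2],"delta_rot": [0,0,0]},{"grip": 0,"dp": [0,0,3],"delta_rot": [0,0,0]},{"grip": 0,"dp": [0,0,3],"delta_rot": [0,0,0]},{"grip": 0,"dp": [0,0,3],"delta_rot": [0,0,0]},{"grip": 0,"dp": [0,0,3],"delta_rot": [0,0,0]},{"grip": 0,"dp": [0,0,2],"delta_rot": [0,0,0]},{"grip": 0,"dp": [-2,-0.3,1],"delta_rot": [0,0,2]},{"grip": 0,"dp": [-3,-0.5,0],"delta_rot": [0,0,2]},{"grip": 0,"dp": [-3,-0.5,0],"delta_rot": [0,0,2]},{"grip": 0,"dp": [-3,-0.5,0],"delta_rot": [0,0,2]},{"grip": 0,"dp": [-2,-0.3,0],"delta_rot": [0,0,0]},{"grip": 0,"dp": [-1,-0.2,0],"delta_rot": [0,0,0]},{"grip": 0,"dp": [0,0,0],"delta_rot": [0,0,0]},{"grip": 0,"dp": [0,0,0],"delta_rot": [0,0,0]},{"grip": 0,"dp": [0,0,0],"delta_rot": [0,0,0]}]}}

```text
time: 12.88
eef_pos: [0.4855, 0.0339, 0.2072]
tool_rot: [0.0, 0.645, 0.764, 0.0]
contact_force: [-0.1, 0.2, -0.1]
grip_width: 0.044
```

```bash
python3 - <<'E'
from h import *
snap('wrist','w3'); snap('side','s3')
o=r.get_obs();print(o['eef_pos'],o['tool_rot'],o['joints'].round(2),o['time'])
D=load('w3');X=cloud(D);p=D['p'].astype(int)
m=(X[...,2]>.125)&(X[...,2]<.155)&(np.linalg.norm(X[...,:2]-[.484,.033],axis=-1)<.1)&(p[...,0]>90)
Y=X[m];print(len(Y),cv2.minAreaRect(Y[:,:2].astype(np.float32)*1000),np.percentile(Y,[5,50,95],axis=0).round(4))
a=D['p'][:,:,::-1];b=load('s3')['p'][165:265,260:380,::-1]
cv2.imwrite('pics/m4.png',np.vstack([a,cv2.resize(b,(240,200),interpolation=2).repeat(1,0) if 0 else np.hstack([cv2.resize(b,(240,200),interpolation=2),np.zeros((200,400,3),np.uint8)])]))
E
```

```text
[0.48550518 0.03422523 0.20687238] [-3.05249365e-04  6.44976403e-01  7.64202152e-01  6.45372183e-04] [ 0.95 -0.01 -1.05  1.78 -0.01  1.36  0.07] 12.9833
2264 ((487.8631896972656, 31.696178436279297), (13.776280403137207, 141.6121368408203), 9.263100624084473) [[ 0.4751 -0.0289  0.1416]
 [ 0.4869  0.0385  0.143 ]
 [ 0.4999  0.0954  0.1441]]
```

View pics/m4.png

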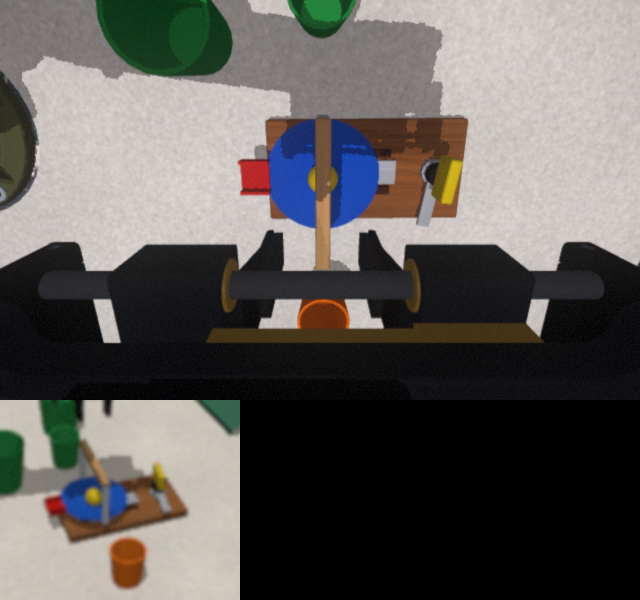

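The tongue is swung clear: in the wrist view it runs from the knob (450,180) down to (427,215), away from the dish tab at (387,172). The handle centre measures (0.4875, 0.0317) with yaw about 9.3°. Descending to grip.

Request:
{"name": "step_arm", "arguments": {"steps": [{"grip": 0,"dp": [0.2,-0.2,-1],"delta_rot": [0,0,-0.3]},{"grip": 0,"dp": [0,0,-2],"delta_rot": [0,0,0]},{"grip": 0,"dp": [0,0,-2],"delta_rot": [0,0,0]},{"grip": 0,"dp": [0,0,-2],"delta_rot": [0,0,0]},{"grip": 0,"dp": [0,0,-1.5],"delta_rot": [0,0,0]},{"grip": 0,"dp": [0,0,-1.5],"delta_rot": [0,0,0]},{"grip": 0,"dp": [0,0,-1],"delta_rot": [0,0,0]},{"grip": 0,"dp": [0,0,-0.7],"delta_rot": [0,0,0]},{"grip": 0,"dp": [0,0,-0.4],"delta_rot": [0,0,0]},{"grip": 0,"dp": [0,0,0],"delta_rot": [0,0,0]},{"grip": -0.3,"dp": [0,0,0],"delta_rot": [0,0,0]},{"grip": -0.4,"dp": [0,0,0],"delta_rot": [0,0,0]},{"grip": -0.5,"dp": [0,0,0],"delta_rot": [0,0,0]},{"grip": -0.55,"dp": [0,0,0],"delta_rot": [0,0,0]},{"grip": -0.55,"dp": [0,0,0],"delta_rot": [0,0,0]},{"grip": -0.55,"dp": [0,0,0],"delta_rot": [0,0,0]},{"grip": -0.55,"dp": [0,0,0],"delta_rot": [0,0,0]}], "newtons": 8}}

```text
time: 14.4
eef_pos: [0.4869, 0.0315, 0.0858]
tool_rot: [0.0, 0.647, 0.762, 0.0]
contact_force: [-0.3, 0.6, -0.0]
grip_width: 0.02
```

Request:
{"name": "step_arm", "arguments": {"steps": [{"grip": -0.6,"dp": [0,0,0],"delta_rot": [0,0,0]},{"grip": -0.64,"dp": [0,0,0],"delta_rot": [0,0,0]},{"grip": -0.68,"dp": [0,0,0],"delta_rot": [0,0,0]},{"grip": -0.72,"dp": [0,0,0],"delta_rot": [0,0,0]},{"grip": -0.8,"dp": [0,0,0],"delta_rot": [0,0,0]},{"grip": -1,"dp": [0,0,0],"delta_rot": [0,0,0]},{"grip": -1,"dp": [0,0,0],"delta_rot": [0,0,0]},{"grip": -1,"dp": [0,0,0],"delta_rot": [0,0,0]}]}}

```text
time: 15.07
eef_pos: [0.487, 0.0316, 0.0858]
tool_rot: [0.0, 0.647, 0.762, 0.0]
contact_force: [1.0, -0.2, 0.1]
grip_width: 0.0139
```

Request:
{"name": "step_arm", "arguments": {"steps": [{"grip": -1,"dp": [0,0,0],"delta_rot": [0,0,0]},{"grip": -1,"dp": [0,0,0],"delta_rot": [0,0,0]},{"grip": -1,"dp": [0,0,0],"delta_rot": [0,0,0]}], "newtons": 35}}

```text
time: 15.32
eef_pos: [0.487, 0.0316, 0.0857]
tool_rot: [0.0, 0.647, 0.762, 0.0]
contact_force: [0.9, 0.1, -0.1]
grip_width: 0.0135
```

```bash
cat >> h.py <<'E'
def ball(f):
    "yellow blob centre in side view at given height guess, and blue dish centre"
    D=load(f);X=cloud(D);p=D['p'].astype(int)
    near=np.linalg.norm(X[...,:2]-[.487,.033],axis=-1)<.11
    y=(p[...,0]>130)&(p[...,1]>100)&(p[...,2]<70)&near
    b=(p[...,2]>90)&(p[...,0]<70)&near
    v,u=np.nonzero(y);print(f,'ball px',u.mean().round(1),v.mean().round(1),len(u),X[y].mean(0).round(3))
    v,u=np.nonzero(b);print(' blue px',u.min(),u.max(),v.min(),v.max(),X[b].mean(0).round(3))
E
python3 - <<'E'
from h import *
snap('side','s4');ball('side0');ball('s3');ball('s4')
o=r.get_obs();print(o['eef_pos'],o['contact_force'],o['grip_width'],o['time'])
E
```

```text
side0 ball px 306.3 212.5 33 [0.487 0.023 0.063]
 blue px 291 323 204 225 [0.487 0.032 0.043]
s3 ball px 306.1 212.2 37 [0.486 0.024 0.064]
 blue px 291 323 204 225 [0.486 0.035 0.043]
s4 ball px 306.7 212.6 24 [0.487 0.018 0.066]
 blue px 290 323 204 225 [0.485 0.034 0.043]
[0.48699423 0.03165684 0.0857734 ] [0.18168577 0.00819602 1.91987179] 0.013395397337263559 15.3667
```

Gripped at 13.5 mm with the ball still central. Lifting slowly.

Request:
{"name": "step_arm", "arguments": {"steps": [{"grip": -1,"dp": [0,0,0.1],"delta_rot": [0,0,0]},{"grip": -1,"dp": [0,0,0.2],"delta_rot": [0,0,0]},{"grip": -1,"dp": [0,0,0.3],"delta_rot": [0,0,0]},{"grip": -1,"dp": [0,0,0.4],"delta_rot": [0,0,0]},{"grip": -1,"dp": [0,0,0.4],"delta_rot": [0,0,0]},{"grip": -1,"dp": [0,0,0.4],"delta_rot": [0,0,0]},{"grip": -1,"dp": [0,0,0.4],"delta_rot": [0,0,0]},{"grip": -1,"dp": [0,0,0.4],"delta_rot": [0,0,0]},{"grip": -1,"dp": [0,0,0.4],"delta_rot": [0,0,0]},{"grip": -1,"dp": [0,0,0.3],"delta_rot": [0,0,0]},{"grip": -1,"dp": [0,0,0.2],"delta_rot": [0,0,0]},{"grip": -1,"dp": [0,0,0.1],"delta_rot": [0,0,0]},{"grip": -1,"dp": [0,0,0],"delta_rot": [0,0,0]}]}}

```text
time: 16.45
eef_pos: [0.4869, 0.0316, 0.1219]
tool_rot: [0.0, 0.647, 0.762, 0.0]
contact_force: [-0.2, -0.0, -1.6]
grip_width: 0.0137
```

```bash
python3 - <<'E'
from h import *
snap('side','s5');ball('s5')
cv2.imwrite('pics/s5c.png',cv2.resize(load('s5')['p'][150:250,255:375,::-1],(600,500),interpolation=2))
o=r.get_obs();print(o['eef_pos'],o['contact_force'],o['wrist_torque'],o['grip_width'])
E
```

```text
s5 ball px 306.5 206.3 22 [0.486 0.018 0.099]
 blue px 290 323 197 218 [0.485 0.034 0.079]
[0.48680745 0.03155296 0.1216661 ] [ 0.20642961 -0.1409015  -2.05105864] [-0.01449136 -0.08679294 -0.03639257] 0.013882175354888778
```

View pics/s5c.png

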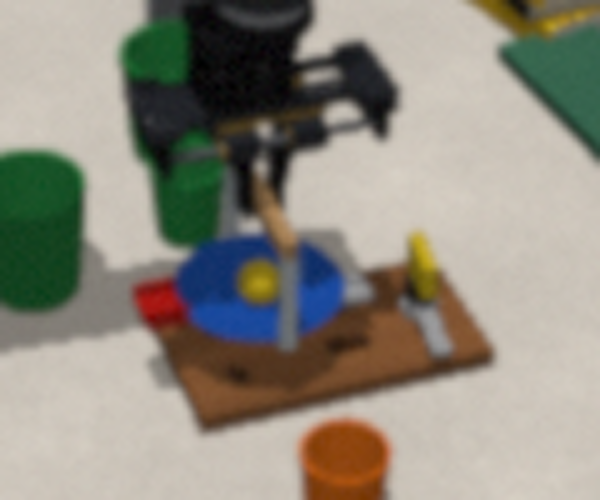

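The dish is up level and the ball (crop 260,282) is centred. Lifting the rest, then turning 90° clockwise so the lip faces +y, towards the green cup.

Request:
{"name": "step_arm", "arguments": {"steps": [{"grip": -1,"dp": [0,0,0.1],"delta_rot": [0,0,0]},{"grip": -1,"dp": [0,0,0.2],"delta_rot": [0,0,0]},{"grip": -1,"dp": [0,0,0.3],"delta_rot": [0,0,0]},{"grip": -1,"dp": [0,0,0.4],"delta_rot": [0,0,0]},{"grip": -1,"dp": [0,0,0.5],"delta_rot": [0,0,0]},{"grip": -1,"dp": [0,0,0.5],"delta_rot": [0,0,0]},{"grip": -1,"dp": [0,0,0.5],"delta_rot": [0,0,0]},{"grip": -1,"dp": [0,0,0.5],"delta_rot": [0,0,0]},{"grip": -1,"dp": [0,0,0.5],"delta_rot": [0,0,0]},{"grip": -1,"dp": [0,0,0.5],"delta_rot": [0,0,0]},{"grip": -1,"dp": [0,0,0.5],"delta_rot": [0,0,0]},{"grip": -1,"dp": [0,0,0.5],"delta_rot": [0,0,0]},{"grip": -1,"dp": [0,0,0.4],"delta_rot": [0,0,0]},{"grip": -1,"dp": [0,0,0.3],"delta_rot": [0,0,0]},{"grip": -1,"dp": [0,0,0.2],"delta_rot": [0,0,0]},{"grip": -1,"dp": [0,0,0.1],"delta_rot": [0,0,0]},{"grip": -1,"dp": [0,0,0],"delta_rot": [0,0,0]},{"grip": -1,"dp": [0,0,0],"delta_rot": [0,0,0]}]}}

```text
time: 18.0
eef_pos: [0.4867, 0.0316, 0.1815]
tool_rot: [-0.0, 0.647, 0.762, -0.0]
contact_force: [-0.8, 0.4, -3.0]
grip_width: 0.0135
```

Request:
{"name": "step_arm", "arguments": {"steps": [{"grip": -1,"dp": [0,0,0],"delta_rot": [0,0,-0.5]},{"grip": -1,"dp": [0,0,0],"delta_rot": [0,0,-1]},{"grip": -1,"dp": [0,0,0],"delta_rot": [0,0,-1.5]},{"grip": -1,"dp": [0,0,0],"delta_rot": [0,0,-2]},{"grip": -1,"dp": [0,0,0],"delta_rot": [0,0,-2]},{"grip": -1,"dp": [0,0,0],"delta_rot": [0,0,-2]},{"grip": -1,"dp": [0,0,0],"delta_rot": [0,0,-2]},{"grip": -1,"dp": [0,0,0],"delta_rot": [0,0,-2]},{"grip": -1,"dp": [0,0,0],"delta_rot": [0,0,-2]},{"grip": -1,"dp": [0,0,0],"delta_rot": [0,0,-2]},{"grip": -1,"dp": [0,0,0],"delta_rot": [0,0,-2]},{"grip": -1,"dp": [0,0,0],"delta_rot": [0,0,-2]},{"grip": -1,"dp": [0,0,0],"delta_rot": [0,0,-2]},{"grip": -1,"dp": [0,0,0],"delta_rot": [0,0,-2]},{"grip": -1,"dp": [0,0,0],"delta_rot": [0,0,-2]},{"grip": -1,"dp": [0,0,0],"delta_rot": [0,0,-2]},{"grip": -1,"dp": [0,0,0],"delta_rot": [0,0,-2]},{"grip": -1,"dp": [0,0,0],"delta_rot": [0,0,-2]},{"grip": -1,"dp": [0,0,0],"delta_rot": [0,0,-2]},{"grip": -1,"dp": [0,0,0],"delta_rot": [0,0,-2]}]}}

```text
time: 19.67
eef_pos: [0.4867, 0.0316, 0.1815]
tool_rot: [-0.0, 0.856, 0.516, -0.0]
contact_force: [-0.2, 0.2, -3.5]
grip_width: 0.0136
```

```bash
python3 - <<'E'
from h import *
snap('side','s6');ball('s6')
o=r.get_obs();print(o['eef_pos'],o['tool_rot'],o['joints'].round(2),o['grip_width'],o['time'])
E
```

```text
s6 ball px 307.6 193.2 20 [0.49  0.021 0.159]
 blue px 289 323 185 205 [0.492 0.035 0.138]
[0.48674942 0.03163234 0.18154675] [-7.34711097e-05  8.56798957e-01  5.15650597e-01 -6.52868199e-05] [ 0.93  0.02 -1.05  1.82  0.02  1.32 -0.61] 0.013575668322292846 19.7167
```

Ball central. Remaining turn: 53°.

Request:
{"name": "step_arm", "arguments": {"steps": [{"grip": -1,"dp": [0,0,0],"delta_rot": [0,0,-1]},{"grip": -1,"dp": [0,0,0],"delta_rot": [0,0,-2]},{"grip": -1,"dp": [0,0,0],"delta_rot": [0,0,-2]},{"grip": -1,"dp": [0,0,0],"delta_rot": [0,0,-2]},{"grip": -1,"dp": [0,0,0],"delta_rot": [0,0,-2]},{"grip": -1,"dp": [0,0,0],"delta_rot": [0,0,-2]},{"grip": -1,"dp": [0,0,0],"delta_rot": [0,0,-2]},{"grip": -1,"dp": [0,0,0],"delta_rot": [0,0,-2]},{"grip": -1,"dp": [0,0,0],"delta_rot": [0,0,-2]},{"grip": -1,"dp": [0,0,0],"delta_rot": [0,0,-2]},{"grip": -1,"dp": [0,0,0],"delta_rot": [0,0,-2]},{"grip": -1,"dp": [0,0,0],"delta_rot": [0,0,-2]},{"grip": -1,"dp": [0,0,0],"delta_rot": [0,0,-2]},{"grip": -1,"dp": [0,0,0],"delta_rot": [0,0,-2]},{"grip": -1,"dp": [0,0,0],"delta_rot": [0,0,-2]},{"grip": -1,"dp": [0,0,0],"delta_rot": [0,0,-2]},{"grip": -1,"dp": [0,0,0],"delta_rot": [0,0,-2]},{"grip": -1,"dp": [0,0,0],"delta_rot": [0,0,-2]},{"grip": -1,"dp": [0,0,0],"delta_rot": [0,0,-2]},{"grip": -1,"dp": [0,0,0],"delta_rot": [0,0,-2]}]}}

```text
time: 21.38
eef_pos: [0.4868, 0.0316, 0.1816]
tool_rot: [-0.0, 0.98, 0.201, -0.0]
contact_force: [0.9, -0.3, -2.0]
grip_width: 0.0136
```

Request:
{"name": "step_arm", "arguments": {"steps": [{"grip": -1,"dp": [0,0,0],"delta_rot": [0,0,-2]},{"grip": -1,"dp": [0,0,0],"delta_rot": [0,0,-2]},{"grip": -1,"dp": [0,0,0],"delta_rot": [0,0,-2]},{"grip": -1,"dp": [0,0,0],"delta_rot": [0,0,-2]},{"grip": -1,"dp": [0,0,0],"delta_rot": [0,0,-2]},{"grip": -1,"dp": [0,0,0],"delta_rot": [0,0,-1.5]},{"grip": -1,"dp": [0,0,0],"delta_rot": [0,0,-1]},{"grip": -1,"dp": [0,0,0],"delta_rot": [0,0,-0.5]},{"grip": -1,"dp": [0,0,0],"delta_rot": [0,0,0]},{"grip": -1,"dp": [0,0,0],"delta_rot": [0,0,0]},{"grip": -1,"dp": [0,0,0],"delta_rot": [0,0,0]},{"grip": -1,"dp": [0,0,0],"delta_rot": [0,0,0]},{"grip": -1,"dp": [0,0,0],"delta_rot": [0,0,0]},{"grip": -1,"dp": [0,0,0],"delta_rot": [0,0,0]},{"grip": -1,"dp": [0,0,0],"delta_rot": [0,0,0]},{"grip": -1,"dp": [0,0,0],"delta_rot": [0,0,0]}]}}

```text
time: 22.72
eef_pos: [0.4868, 0.0316, 0.1817]
tool_rot: [0.0, 0.996, 0.09, -0.0]
contact_force: [0.6, -0.5, -2.8]
grip_width: 0.0139
```

```bash
python3 - <<'E'
from h import *
snap('side','s7');snap('top','t7');snap('wrist','w7');ball('s7');ball('w7')
D=load('w7');X=cloud(D);p=D['p'].astype(int)
m=(p[...,0]>110)&(p[...,1]<60)&(p[...,2]<60)&(X[...,2]>.08)&(X[...,2]<.2);print('red',m.sum(),X[m].mean(0))
q=lambda f,a,b,c,d:cv2.resize(load(f)['p'][a:b,c:d,::-1],(400,300),interpolation=2)
cv2.imwrite('pics/m7.png',np.vstack([np.hstack([q('s7',145,250,255,395),q('t7',145,265,220,380)]),np.hstack([q('w7',0,400,0,640),np.zeros((300,400,3),np.uint8)])]))
o=r.get_obs();print(o['eef_pos'],o['tool_rot'],o['contact_force'],o['grip_width'],o['time'])
E
```

```text
s7 ball px 295.0 178.0 1 [0.442 0.017 0.238]
 blue px 291 323 185 205 [0.489 0.036 0.138]
w7 ball px 330.1 206.6 171 [0.507 0.029 0.183]
 blue px 241 403 123 252 [0.5   0.033 0.139]
red 1782 [0.4728287  0.10983608 0.14701042]
[0.48686188 0.03156683 0.18169367] [ 3.49906258e-05  9.95951380e-01  8.98935292e-02 -7.55283032e-07] [-1.05060524  0.23675099 -2.7674244 ] 0.013866454672614558 22.8667
```

View pics/m7.png

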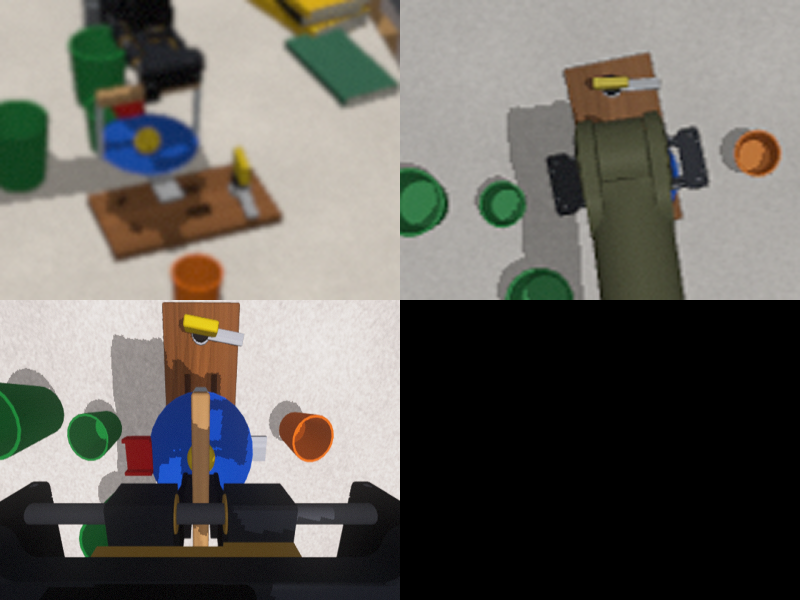

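Every check passes: the lip faces the small green cup, the ball is central, the dish is level over the seat, and the clamp is clear. Handing in.

```bash
python3 -c "
from bench import workorder
print(workorder.sign_off())"
```

```text
the job is handed in; nothing more can be done
None
```

I turned the clamp to about 1.43 rad, lifted the dish about 96 mm off its seat, and turned it 90° clockwise. I handed it in at about 23 s, still holding the dish; no verdict was reported.

- **Last checks:** the lip points at the small green cup, about 0.11 m from it. The dish looks level and is within a few mm of straight above the stand's origin. In the final side picture the ball is in the middle of the dish. The tongue is clear, the cups look undisturbed, and the grip is steady at 13.9 mm.
- **What went wrong:** the first grasp of the knob closed on nothing. The visible fingertips sit about 31 mm above the reported TCP, which disagrees with the description. I corrected for that and regripped, and the knob had not moved.
- **Weak checks:** in the last side view the ball-finding code picked up only one stray pixel, so I judged the ball's position from the picture itself. I did not look at the books or token tray at the end; nothing was moved near them.

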